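Assemble two massing models on their site boards

ROBOT

A 6-joint arm with a two-finger parallel gripper is mounted at the origin on a cart in front of the work surface, level with it; the furniture and walls round the work are solid. World frame = base frame: x ahead of the robot, y to its left, z up, the work surface at z = 0. Lengths are in m, angles in rad, forces in N, time in s.
With the tool pointing down it reaches from about 0.35 to 0.975 m from the base axis. Payload 17.4 kg.
Tool frame: the origin (TCP) lies between the finger pads; the fingertips stand robot.finger_overhang ahead of it and the grasp point (between the pads) is the TCP (robot.finger_overhang is the distance from the TCP to the fingertips, in m); z points along the fingers, y is the direction in which the jaws open and shut (so a half turn about z gives the same grasp; the last joint's range is limited). The gripper opens to 85 mm and grips with 20 to 120 N. Pads are 22 mm wide; open, the fingers measure 114 mm over their backs; the gripper's body (76 mm by 85 mm) begins 54 mm behind the grasp point. The pads swing forward as they close: fully open they stand 13 mm farther back than shut.
Start: joints at [1.143, 0.116, 1.442, -0, 1.584, -0.038], TCP at [0.257, 0.624, 0.25] pointing down, gripper open.
Joint ranges: [-2.83, 2.83], [-0.83, 2.19], [0.07, 2.5], [-1.14, 4.28], [0.01, 3], [-2.97, 2.97]. Speed limits (rad/s): [1.89, 1.89, 2.22, 3.14, 3.14, 3.14].

INTERFACE

Orientations are given as a rotation vector (axis times angle).
In Python, from workcell import robot, optics, hand_in gives the robot as it stands.
- The arm moves only by the tool move_arm, never from a script. Its argument "increments" is a list of rows, each an object of numbers: "hand": the closure, from 0 (fully open) to 1 (shut); "dx", "dy", "dz": the shift along the world's x, y, z in m; "spin": the turn about the world's z in degrees. In form: [{"hand": .., "dx": .., "dy": .., "dz": .., "spin": ..}, ...]. A call has 1 to 10 rows; each row is the pose to reach, as a shift and turn from the pose commanded when the call began; what a row does not reach only later rows make up. A row lasts 1/12 s, in which the tool goes at most 41.7 mm and 7.16 degrees, less where a joint would pass 70% of its speed; a pose out of reach is approached as far as the arm can. A call with a gripper value outside its range is refused whole. The fingers move at their own pace and stop on an object; "squeeze" is the grip in N (left out, the last holds). Time passes only in rows, so rows that repeat a pose let the fingers close. It gives the time, the measured TCP pose, the force and the opening at its end, in the units of the state.
- robot.observe(): the state, without advancing time (a new reading comes with each control period).
- optics.get_image(name): name is "scene" or "side" or "wrist"; returns (picture, depth): 420x560x3 uint8, red, green, blue; 420x560 float32, m along the optical axis (not along the pixel's ray), 0 where there is no reading.
- optics.calibration(name): a dict with "fx", "fy", "cx", "cy" (pixels), "dist_coeffs" ([k1, k2, p1, p2, k3] as OpenCV has them; the pictures are not rectified), "extrinsics" (4x4, takes a point from world to camera coordinates). Camera axes: x right, y up, looking along -z (the intrinsics and any distortion apply to the point x, -y, -z); pixel columns grow to the right and rows downward; lengths in m; the calibration is good to about 2 mm. A picture is of the moment at which its call begins: read the wrist's pose just before it. calibration takes no time and is no camera call; for the wrist camera it gives the pose at the moment of the call.
- hand_in(): hands the job in, once; it reports no verdict.
The state is a dict: "time": time; "qpos": joint angles; "joint_vel": joint speeds; "joint_efforts": joint torques, N m; "tool_pos": TCP position; "orientation": TCP orientation; "force": force on the tool from outside, world axes, zero at the start; "torque": the same for the moment, N m; "width": finger opening in m.
Only numpy, scipy, OpenCV 4.12 (cv2) and the standard library are available. Lean on these libraries where they do the work, as an engineer would, in place of code of your own. Each camera call takes 0.05 s, during which the arm holds its last target.

TASK

Assemble the two architectural massing models on their site boards. On the board with the blue river, build the tower: the grey podium on the dark plot, the yellow apartment tier on the podium, and the white-and-blue office tier on top; on the green lawn board, set the terracotta hall on the white plot and the green roof on the hall. Each piece must rest upright and flat, centred on what is beneath it with their long sides parallel, and the black magnifier must be left standing where it is.

Things in the scene. Friction and masses are not known exactly. Their poses are not given: they have to be found in the camera images.
- podium: Loose concrete-grey block with a dark window strip round it, 62 (x) x 96 (y) x 26 (z) mm, about 0.25 kg; grip it across its 62 mm. Origin: centre of the underside, z up; y runs along its long side, x across it.
- flats_tier: Loose yellow block with three white balcony bands, 45 (x) x 70 (y) x 40 (z) mm, about 0.11 kg; grip it across its 45 mm. Origin: centre of the underside, z up; y runs along its long side, x across it.
- office_tier: Loose white block with four blue window bands, 32 (x) x 50 (y) x 36 (z) mm, about 0.06 kg; grip it across its 32 mm. Origin: centre of the underside, z up; y runs along its long side, x across it.
- hall: Loose terracotta-coloured block with white tall windows on its long sides, 46 (x) x 80 (y) x 28 (z) mm, about 0.13 kg; grip it across its 46 mm. Origin: centre of the underside, z up; y runs along its long side, x across it.
- green_roof: Loose green slab, 56 (x) x 90 (y) x 8 (z) mm, with a grey plant-room box, 24 (x) x 36 (y) mm, standing 24 mm up from the middle of its top (32 mm high overall), about 0.09 kg; grip it by the grey box across its 24 mm. It is a little larger than the hall and overhangs it by 5 mm all round. Flat underside. Origin: centre of the underside, z up; y runs along its long side, x across it.
- river_board: Fixed light-wood board lying on the surface, 120 (x) x 150 (y) x 12 (z) mm, with a blue river strip along one short end. A dark plot, 68 x 102 mm, is painted at the middle of its flat top (level with it), for the podium. Origin: centre of the underside, z up; y runs along its long side, x across it.
- park_board: Fixed board lying on the surface, 120 (x) x 150 (y) x 12 (z) mm, with a green top and five tiny trees, up to 17 mm high, along its two short ends, at least 64 mm from the middle along y. A white plot, 54 x 88 mm, is painted at the middle of its flat top (level with it), for the hall. Origin: centre of the underside, z up; y runs along its long side, x across it.
- magnifier: Loose black round stand magnifier (loupe), 43 mm in diameter and 36 mm high, standing among the pieces; not to be disturbed. Origin: centre of its underside, z up.
Things that resemble listed ones, but are neither listed nor needed, are in the scene too. Leave any turquoise look-alike of the flats_tier alone. Leave any turquoise look-alike of the podium alone.

How it is judged:
By the outcome, as a careful person would: the job done as asked, in the order asked, and still so for the second after the job is handed in, with the robot touching nothing.
It also fails if it takes over 128 s, if anything falls off the work surface, if the arm or the gripper's body presses on something with over 40 N, if the wrist force passes 120 N, or if a joint passes its speed limit or range.

## Working session

There is one attempt and no reset: what is moved stays moved. The work goes in short steps, Python scripts to look and compute and a tool call to move; the robot and the scene stay as the last step left them, time stands still between calls to the robot, and variables do not carry over. Pictures are saved under pics/ and viewed, and the job is handed in when it is done.

Besides the shell and the picture viewer there is one more tool, called after ">>>" as name([rows], argument=value, ...), one row to a line, values as JSON. move_arm: Moves the arm, as the interface text tells. Its arguments: {"type":"object","properties":{"increments":{"type":"array"},"squeeze":{"type":"number"}},"required":["increments"]}

```bash
mkdir -p pics; cat > h.py <<'E'
import numpy as np, cv2
from workcell import robot, optics, hand_in
def grab(n,tag):
    c=optics.calibration(n); im,d=optics.get_image(n)
    np.savez(f'pics/{tag}.npz',im=im,d=d,E=c['extrinsics'],K=[c['fx'],c['fy'],c['cx'],c['cy']],D=c['dist_coeffs'])
    cv2.imwrite(f'pics/{tag}.png',im[:,:,::-1]); return im,d,c
def load(tag):
    z=np.load(f'pics/{tag}.npz'); fx,fy,cx,cy=z['K']
    return z['im'],z['d'],dict(fx=fx,fy=fy,cx=cx,cy=cy,dist_coeffs=z['D'],extrinsics=z['E'])
def rays(c,px):
    K=np.array([[c['fx'],0,c['cx']],[0,c['fy'],c['cy']],[0,0,1.]])
    u=cv2.undistortPoints(np.array(px,float).reshape(-1,1,2),K,np.array(c['dist_coeffs'],float)).reshape(-1,2)
    E=np.array(c['extrinsics']); R=E[:3,:3]; t=E[:3,3]
    d=np.c_[u[:,0],-u[:,1],-np.ones(len(u))]
    return -R.T@t, d@R
def onplane(c,px,z):
    o,d=rays(c,px); s=(z-o[2])/d[:,2]; return o+s[:,None]*d
def points(c,d):
    h,w=d.shape; v,u=np.mgrid[0:h,0:w]
    o,r=rays(c,np.c_[u.ravel(),v.ravel()])
    return (o+r*d.reshape(-1,1)).reshape(h,w,3)
E
python3 - <<'E'
from h import *
s=robot.observe(); print(s, robot.finger_overhang)
for n in ['scene','side','wrist']:
    im,d,c=grab(n,n+'0'); print(n,c,(d>0).mean())
E
```

```text
{'time': 0.0, 'qpos': array([ 1.14319205e+00,  1.16501418e-01,  1.44232157e+00, -2.25851190e-05,
        1.58400405e+00, -3.77918616e-02]), 'joint_vel': array([ 9.20019968e-05,  9.97148294e-04,  1.23570985e-03, -4.32834410e-04,
        5.66844021e-04,  1.48393331e-03]), 'joint_efforts': array([-1.36651292e-03, -7.31985283e+01, -6.32485557e+01, -1.24103831e-04,
        6.52622402e-03,  4.42956673e-05]), 'tool_pos': array([0.25644104, 0.62418726, 0.24951679]), 'orientation': array([-6.08395898e-01, -3.08185088e+00,  1.89472866e-03]), 'force': array([-0.09439644,  0.21059068, -0.2415572 ]), 'torque': array([ 0.02779005,  0.00995755, -0.01329903]), 'width': 0.08537818104410182} 0.019
scene {'fx': 432.3029962960951, 'fy': 432.3029962960951, 'cx': 281.84192814007315, 'cy': 208.64759850365442, 'dist_coeffs': array([-0.09686544,  0.        ,  0.        ,  0.        ,  0.        ]), 'extrinsics': array([[ 0.72660857, -0.68704401,  0.00324207, -0.42328366],
       [ 0.41080107,  0.43823045,  0.79949768, -0.25864328],
       [-0.55071087, -0.57959002,  0.60066042, -1.09717795],
       [ 0.     
[... 413 characters left out ...]
2687, -0.90413919,  0.41338133, -1.06871839],
       [ 0.        ,  0.        ,  0.        ,  1.        ]])} 0.7710459183673469
wrist {'fx': 353.7524695173689, 'fy': 353.7524695173689, 'cx': 282.55712378865053, 'cy': 205.34157938776312, 'dist_coeffs': array([-0.00072602,  0.        ,  0.        ,  0.        ,  0.        ]), 'extrinsics': array([[ 3.79324278e-01,  9.25263412e-01,  8.43160665e-04,
        -6.74351584e-01],
       [-8.79658472e-01,  3.60910179e-01, -3.09749602e-01,
         3.97652538e-02],
       [-2.86904279e-01,  1.16753851e-01,  9.50817792e-01,
        -3.79219869e-01],
       [ 0.00000000e+00,  0.00000000e+00,  0.00000000e+00,
         1.00000000e+00]])} 0.9961777210884354
```

View pics/scene0.png

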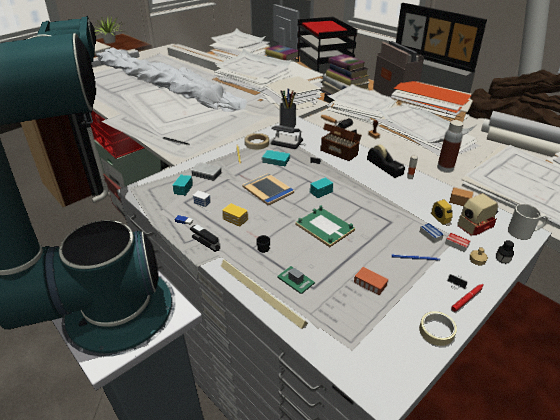

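View pics/side0.png

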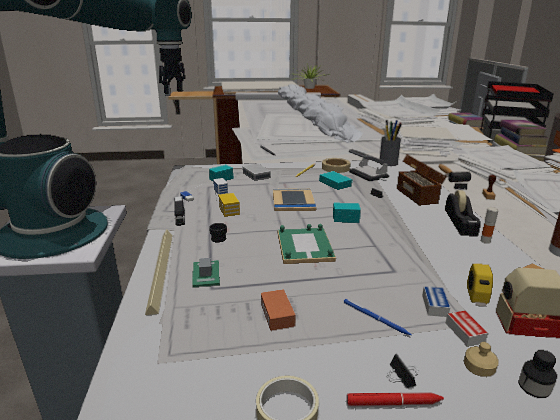

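View pics/wrist0.png

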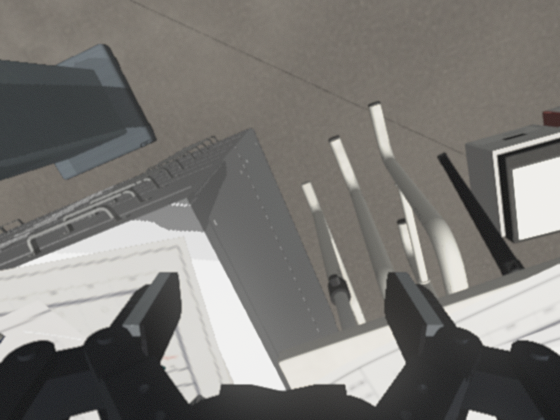

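```bash
python3 - <<'E'
from h import *
im,d,c=load('scene0'); P=points(c,d)
cv2.imwrite('pics/crop0.png',cv2.resize(im[140:300,150:410,::-1],None,fx=3,fy=3,interpolation=cv2.INTER_CUBIC)[:600,:800])
for n,(u,v) in dict(podium=(207,171),office=(202,196),flats=(235,211),hall=(372,276),roof=(296,272),river=(269,187),park=(325,224),mag=(263,238),t1=(183,182),t2=(276,156),t3=(321,184),staple=(205,236),eraser=(184,218)).items():
    print(n,P[v,u].round(3))
im,d,c=load('side0'); P=points(c,d)
for n,(u,v) in dict(podium=(257,169),office=(220,180),flats=(230,198),hall=(278,300),roof=(206,262),river=(294,196),park=(305,243),mag=(218,228)).items():
    print(n,P[v,u].round(3))
E
```

```text
podium [0.537 0.352 0.028]
office [0.426 0.223 0.035]
flats [0.45  0.075 0.042]
hall [ 0.549 -0.389  0.027]
roof [ 0.408 -0.24   0.032]
river [0.645 0.132 0.015]
park [ 0.635 -0.142  0.015]
mag [ 0.442 -0.066  0.023]
t1 [0.421 0.329 0.043]
t2 [0.795 0.258 0.028]
t3 [ 0.762 -0.006  0.041]
staple [0.31  0.041 0.041]
eraser [0.33  0.19  0.012]
podium [0.549 0.359 0.025]
office [0.427 0.239 0.035]
flats [0.458 0.083 0.038]
hall [ 0.545 -0.383  0.027]
roof [ 0.408 -0.242  0.031]
river [0.647 0.148 0.009]
park [ 0.634 -0.145  0.01 ]
mag [ 0.428 -0.064  0.02 ]
```

View pics/crop0.png

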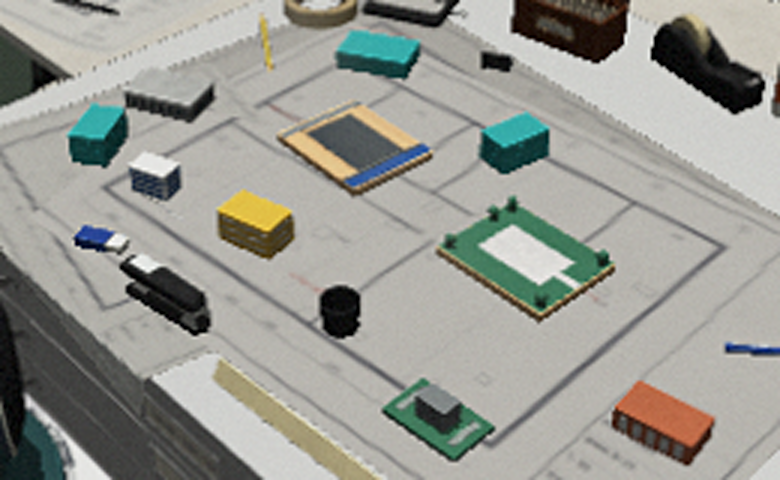

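```bash
python3 - <<'E'
from h import *
from scipy.spatial.transform import Rotation as R
s=robot.observe(); print(R.from_rotvec(s['orientation']).as_matrix().round(3))
im,d,c=load('wrist0'); o,r=rays(c,[[280,210],[280,10],[280,400],[10,210],[550,210],[100,150],[460,150]]); print(o-s['tool_pos']); print(r.round(2))
E
```

```text
[[-0.925  0.38  -0.   ]
 [ 0.38   0.925 -0.001]
 [ 0.    -0.001 -1.   ]]
[-0.0744799   0.02961778  0.12367647]
[[ 0.3  -0.13 -0.95]
 [-0.2   0.08 -1.12]
 [ 0.77 -0.32 -0.78]
 [ 0.01 -0.83 -0.95]
 [ 0.59  0.58 -0.95]
 [-0.05 -0.54 -1.  ]
 [ 0.34  0.4  -1.  ]]
```

>>> move_arm([
  {"dx": 0.024,"dy": -0.033,"dz": 0.01,"spin": 2},
  {"dx": 0.048,"dy": -0.066,"dz": 0.02,"spin": 4},
  {"dx": 0.072,"dy": -0.1,"dz": 0.03,"spin": 7},
  {"dx": 0.096,"dy": -0.133,"dz": 0.04,"spin": 9},
  {"dx": 0.12,"dy": -0.166,"dz": 0.05,"spin": 11},
  {"dx": 0.144,"dy": -0.2,"dz": 0.06,"spin": 13},
  {"dx": 0.168,"dy": -0.233,"dz": 0.07,"spin": 16},
  {"dx": 0.192,"dy": -0.266,"dz": 0.08,"spin": 18},
  {"dx": 0.216,"dy": -0.3,"dz": 0.09,"spin": 20},
  {"dx": 0.24,"dy": -0.333,"dz": 0.1,"spin": 22},
])

```text
invalid input
```

>>> move_arm([
  {"dx": 0.02,"dy": -0.04},
  {"dx": 0.03,"dy": -0.06},
  {"dx": 0.03,"dy": -0.06},
  {"dx": 0.03,"dy": -0.06},
  {"dx": 0.03,"dy": -0.06},
  {"dx": 0.03,"dy": -0.06},
])

```text
invalid input
```

```bash
python3 - <<'E'
from h import *
s=robot.observe(); print(s['time'],s['tool_pos'],s['qpos'],abs(s['joint_vel']).max())
grab('wrist','w1')
E
```

```text
0.15 [0.25645787 0.62425876 0.24977839] [ 1.14321157e+00  1.16334877e-01  1.44208115e+00 -1.82444552e-05
  1.58397314e+00 -3.77944452e-02] 0.0025814223783588953
```

View pics/w1.png

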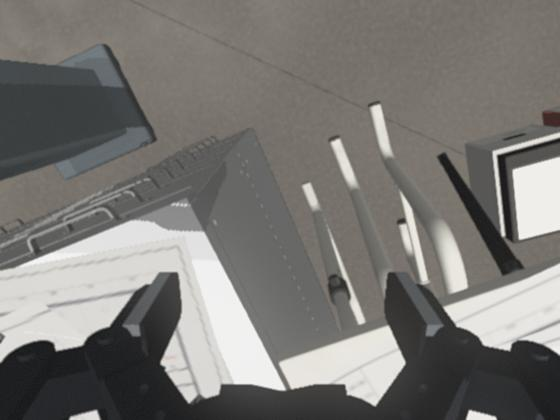

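>>> move_arm([
  {"hand": 0,"dx": 0.024,"dy": -0.033,"dz": 0.01,"spin": 2},
  {"hand": 0,"dx": 0.048,"dy": -0.066,"dz": 0.02,"spin": 4},
  {"hand": 0,"dx": 0.072,"dy": -0.1,"dz": 0.03,"spin": 7},
  {"hand": 0,"dx": 0.096,"dy": -0.133,"dz": 0.04,"spin": 9},
  {"hand": 0,"dx": 0.12,"dy": -0.166,"dz": 0.05,"spin": 11},
  {"hand": 0,"dx": 0.144,"dy": -0.2,"dz": 0.06,"spin": 13},
  {"hand": 0,"dx": 0.168,"dy": -0.233,"dz": 0.07,"spin": 16},
  {"hand": 0,"dx": 0.192,"dy": -0.266,"dz": 0.08,"spin": 18},
  {"hand": 0,"dx": 0.216,"dy": -0.3,"dz": 0.09,"spin": 20},
  {"hand": 0,"dx": 0.24,"dy": -0.333,"dz": 0.1,"spin": 22},
])

```text
time: 1.03
tool_pos: [0.4938, 0.2941, 0.3495]
orientation: [0.006, 3.141, 0.0]
force: [0.2, 1.2, -0.2]
width: 0.0853
```

>>> move_arm([
  {"hand": 0,"dx": 0.0,"dy": -0.04,"dz": 0,"spin": 0},
  {"hand": 0,"dx": 0.0,"dy": -0.06,"dz": 0,"spin": 0},
  {"hand": 0,"dx": 0.0,"dy": -0.06,"dz": 0,"spin": 0},
  {"hand": 0,"dx": 0.0,"dy": -0.06,"dz": 0,"spin": 0},
  {"hand": 0,"dx": 0.0,"dy": -0.06,"dz": 0,"spin": 0},
])

```text
time: 1.45
tool_pos: [0.4931, 0.2363, 0.3488]
orientation: [-0.009, -3.141, -0.0]
force: [0.2, 0.2, -0.6]
width: 0.0854
```

```bash
python3 - <<'E'
from h import *
s=robot.observe(); print(s['time'],s['tool_pos'],s['qpos'],abs(s['joint_vel']).max())
grab('wrist','w1')
E
```

```text
1.45 [0.49312361 0.23630033 0.34883198] [ 4.00104466e-01 -1.72067198e-01  1.56597886e+00  2.19818160e-04
  1.74773959e+00 -1.16473087e+00] 0.017932797326003648
```

View pics/w1.png

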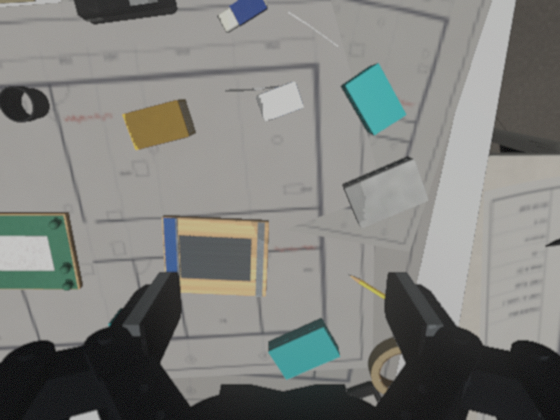

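```bash
cat >> h.py <<'E'
# top-face finder: region of pixels (u0,v0,u1,v1), colour mask fn(hsv,rgb)->bool
def face(im,c,box,fn,z,tag=None,k=3):
    u0,v0,u1,v1=box; sub=im[v0:v1,u0:u1]; hsv=cv2.cvtColor(sub,cv2.COLOR_RGB2HSV).astype(int)
    m=fn(hsv,sub.astype(int)).astype(np.uint8)
    m=cv2.morphologyEx(m,cv2.MORPH_OPEN,np.ones((k,k)))
    cs,_=cv2.findContours(m,cv2.RETR_EXTERNAL,cv2.CHAIN_APPROX_NONE); ct=max(cs,key=cv2.contourArea)
    p=ct.reshape(-1,2)+[u0,v0]
    X=onplane(c,p,z)[:,:2]
    (cx,cy),(a,b),th=cv2.minAreaRect((X*1000).astype(np.float32))
    if a>b: a,b,th=b,a,th+90   # b is long side; its direction = th+90
    yaw=(th+90+90)%180-90
    if tag:
        o=im.copy(); cv2.polylines(o,[p.reshape(-1,1,2).astype(int)],True,(255,0,255),1)
        cv2.imwrite(f'pics/{tag}.png',cv2.resize(o[max(v0-10,0):v1+10,max(u0-10,0):u1+10,::-1],None,fx=3,fy=3))
    return np.array([cx,cy,a,b,yaw]).round(1)
E
python3 - <<'E'
from h import *
im,d,c=load('w1'); P=points(c,d)
for (u,v) in [(388,192),(355,205),(281,100),(158,124),(215,257),(100,150)]: print(u,v,im[v,u],P[v,u].round(4))
for (u,v) in [(181,115),(190,115),(348,205),(351,215),(240,227),(265,115),(272,125)]: print(u,v,im[v,u],P[v,u].round(4))
E
```

```text
388 192 [158 158 155] [0.5408 0.3746 0.0263]
355 205 [141 142 140] [0.5586 0.3324 0.0259]
281 100 [194 194 193] [0.424  0.235  0.0377]
158 124 [136 113  62] [0.4508 0.0874 0.039 ]
215 257 [86 89 91] [0.6407 0.1386 0.0119]
100 150 [156 154 151] [ 4.877e-01 -7.200e-03  3.000e-04]
181 115 [128 107  62] [0.4403 0.1168 0.042 ]
190 115 [104 102  95] [0.4428 0.1178 0.004 ]
348 205 [153 152 148] [0.5664 0.3278 0.0019]
351 215 [153 153 149] [0.5816 0.333  0.001 ]
240 227 [191 181 137] [0.595  0.1764 0.011 ]
265 115 [195 195 192] [0.4414 0.2156 0.0339]
272 125 [161 157 155] [0.4563 0.223  0.0008]
```

```bash
cat >> h.py <<'E'
def dface(im,d,c,box,z,lo=6,hi=8,tag=None,k=3):
    Z=cv2.medianBlur(points(c,d)[:,:,2].astype(np.float32),5)*1000
    u0,v0,u1,v1=box; s=Z[v0:v1,u0:u1]; m=(s>z*1000-lo)&(s<z*1000+hi)
    return face(im,c,box,lambda h,r:m,z,tag,k)
E
python3 - <<'E'
from h import *
im,d,c=load('w1')
print('pod',dface(im,d,c,(335,150,440,232),.026,tag='a1'))
print('off',dface(im,d,c,(250,75,312,130),.036,tag='a2'))
print('fla',dface(im,d,c,(115,90,205,160),.040,tag='a3'))
print('plot',face(im,c,(172,225,258,290),lambda h,r:(r.max(2)<125)&(abs(r[:,:,2]-r[:,:,0])<25),.012,'a4'))
print('board',dface(im,d,c,(150,205,285,305),.012,5,5,'a5'))
x=[cv2.imread(f'pics/a{i}.png') for i in range(1,6)]
H=np.zeros((600,800,3),np.uint8); y=0;X=0
for q in x:
    q=cv2.resize(q,None,fx=.7,fy=.7); h,w=q.shape[:2]
    if X+w>800: X=0;y+=300
    h=min(h,300); H[y:y+h,X:X+w]=q[:h]; X+=w
cv2.imwrite('pics/am.png',H)
E
```

```text
pod [543.2 372.2  63.7  96.7 -66. ]
off [425.6 232.8  32.6  50.4 -70.3]
fla [451.9  85.2  45.1  71.3 -76.7]
plot [652.4 131.   87.  114.4  86.8]
board [641.4 139.1 121.1 149.6  86.6]
```

View pics/am.png

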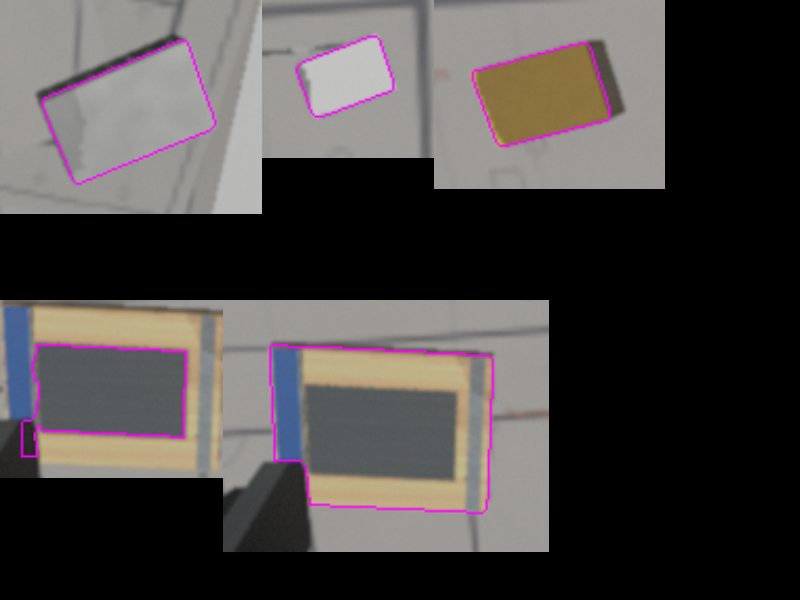

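>>> move_arm([
  {"hand": 0.05,"dx": 0.006,"dy": 0.015,"dz": -0.02,"spin": -7},
  {"hand": 0.05,"dx": 0.012,"dy": 0.03,"dz": -0.045,"spin": -14},
  {"hand": 0.05,"dx": 0.018,"dy": 0.045,"dz": -0.07,"spin": -21},
  {"hand": 0.05,"dx": 0.024,"dy": 0.06,"dz": -0.09,"spin": -28},
  {"hand": 0.05,"dx": 0.03,"dy": 0.075,"dz": -0.11,"spin": -35},
  {"hand": 0.05,"dx": 0.036,"dy": 0.09,"dz": -0.13,"spin": -42},
  {"hand": 0.05,"dx": 0.042,"dy": 0.105,"dz": -0.15,"spin": -49},
  {"hand": 0.05,"dx": 0.046,"dy": 0.12,"dz": -0.17,"spin": -56},
  {"hand": 0.05,"dx": 0.05,"dy": 0.136,"dz": -0.19,"spin": -63},
  {"hand": 0.05,"dx": 0.05,"dy": 0.136,"dz": -0.2,"spin": -65.7},
])

```text
time: 2.33
tool_pos: [0.5422, 0.3749, 0.1453]
orientation: [-1.717, -2.629, 0.004]
force: [0.4, 0.5, -1.0]
width: 0.0811
```

>>> move_arm([
  {"hand": 0.05,"dx": 0,"dy": 0,"dz": 0,"spin": 0},
  {"hand": 0.05,"dx": 0,"dy": 0,"dz": 0,"spin": 0},
])

```text
time: 2.5
tool_pos: [0.5426, 0.3727, 0.1483]
orientation: [-1.707, -2.637, 0.002]
force: [0.5, -0.2, 1.1]
width: 0.0811
```

```bash
cat >> h.py <<'E'
from scipy.spatial.transform import Rotation as R
def st():
    s=robot.observe(); M=R.from_rotvec(s['orientation']).as_matrix()
    print('t',round(s['time'],2),'tcp',(s['tool_pos']*1000).round(1),'jawyaw',round(np.degrees(np.arctan2(M[1,1],M[0,1])),1),'tilt',M[:,2].round(3),'w',round(s['width'],4),'F',s['force'].round(1),'v',abs(s['joint_vel']).max().round(3)); return s
E
python3 - <<'E'
from h import *
st(); im,d,c=grab('wrist','w2')
print(dface(im,d,c,(0,0,560,420),.026,tag='b'))
E
```

```text
t 2.5 tcp [542.6 372.7 148.3] jawyaw 24.2 tilt [-0.001 -0.001 -1.   ] w 0.0811 F [ 0.5 -0.2  1.1] v 0.029
[543.8 372.8  61.7  95.9 -66. ]
```

View pics/w2.png

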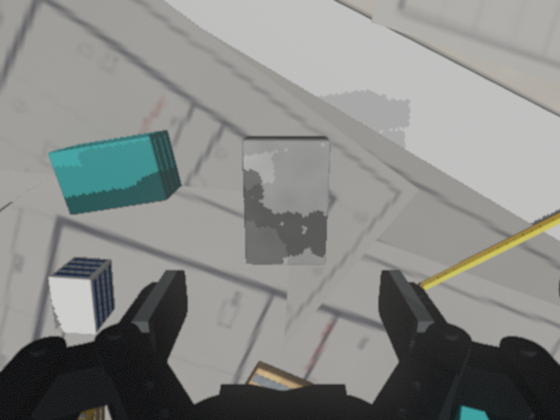

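>>> move_arm([
  {"hand": 0.05,"dx": 0.001,"dy": 0,"dz": -0.03,"spin": 0},
  {"hand": 0.05,"dx": 0.001,"dy": 0,"dz": -0.06,"spin": 0},
  {"hand": 0.05,"dx": 0.001,"dy": 0,"dz": -0.09,"spin": 0},
  {"hand": 0.05,"dx": 0.001,"dy": 0,"dz": -0.11,"spin": 0},
  {"hand": 0.05,"dx": 0.001,"dy": 0,"dz": -0.122,"spin": 0},
  {"hand": 0.05,"dx": 0.001,"dy": 0,"dz": -0.127,"spin": 0},
  {"hand": 0.05,"dx": 0.001,"dy": 0,"dz": -0.127,"spin": 0},
  {"hand": 0.05,"dx": 0.001,"dy": 0,"dz": -0.127,"spin": 0},
], squeeze=40)

```text
time: 3.22
tool_pos: [0.5449, 0.3724, 0.0237]
orientation: [1.711, 2.634, 0.003]
force: [0.1, 0.2, 0.1]
width: 0.0814
```

>>> move_arm([
  {"hand": 0.3,"dx": 0,"dy": 0,"dz": 0,"spin": 0},
  {"hand": 0.5,"dx": 0,"dy": 0,"dz": 0,"spin": 0},
  {"hand": 0.5,"dx": 0,"dy": 0,"dz": 0,"spin": 0},
  {"hand": 0.5,"dx": 0,"dy": 0,"dz": 0,"spin": 0},
  {"hand": 0.5,"dx": 0,"dy": 0,"dz": 0,"spin": 0},
  {"hand": 0.5,"dx": 0,"dy": 0,"dz": 0,"spin": 0},
])

```text
time: 3.72
tool_pos: [0.5449, 0.3724, 0.0238]
orientation: [1.711, 2.634, 0.004]
force: [-0.7, -0.7, 6.9]
width: 0.0614
```

```bash
python3 - <<'E'
from h import *
st(); im,d,c=grab('wrist','w3')
E
```

```text
t 3.72 tcp [544.9 372.4  23.8] jawyaw 24.0 tilt [ 0.002  0.001 -1.   ] w 0.0614 F [-0.7 -0.7  6.9] v 0.001
```

View pics/w3.png

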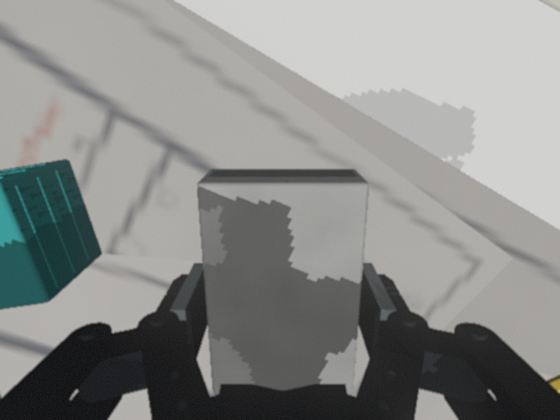

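```bash
python3 - <<'E'
from h import *
im,d,c=load('w1')
f=lambda h,r:(r.max(2)<125)&(abs(r[:,:,2]-r[:,:,0])<25)
print('plot',face(im,c,(172,225,258,268),f,.012,'a4'))
print('plot',face(im,c,(182,225,258,290),f,.012,'a4'))
im,d,c=load('scene0')
print('board scene',dface(im,d,c,(235,165,305,215),.012,7,7))
E
```

```text
plot [632.3 137.5  48.7 104.6  89.6]
plot [642.6 139.4  66.7  98.7  86.6]
board scene [640.9 136.3 128.9 162.4  88.1]
```

>>> move_arm([
  {"hand": 0.5,"dx": 0,"dy": 0,"dz": 0.02,"spin": 0},
  {"hand": 0.5,"dx": 0,"dy": 0,"dz": 0.05,"spin": 0},
  {"hand": 0.5,"dx": 0.01,"dy": -0.025,"dz": 0.075,"spin": -3},
  {"hand": 0.5,"dx": 0.025,"dy": -0.06,"dz": 0.09,"spin": -7},
  {"hand": 0.5,"dx": 0.04,"dy": -0.095,"dz": 0.1,"spin": -11},
  {"hand": 0.5,"dx": 0.055,"dy": -0.13,"dz": 0.1,"spin": -16},
  {"hand": 0.5,"dx": 0.07,"dy": -0.165,"dz": 0.1,"spin": -21},
  {"hand": 0.5,"dx": 0.08,"dy": -0.195,"dz": 0.1,"spin": -24},
  {"hand": 0.5,"dx": 0.09,"dy": -0.22,"dz": 0.1,"spin": -26},
  {"hand": 0.5,"dx": 0.096,"dy": -0.233,"dz": 0.1,"spin": -27.4},
])

```text
time: 4.6
tool_pos: [0.641, 0.1361, 0.1226]
orientation: [2.29, 2.149, 0.001]
force: [0.3, 0.5, -2.1]
width: 0.061
```

>>> move_arm([
  {"hand": 0.5,"dx": 0,"dy": 0,"dz": 0,"spin": 0},
  {"hand": 0.5,"dx": 0,"dy": 0,"dz": 0,"spin": 0},
])

```text
time: 4.77
tool_pos: [0.6403, 0.1388, 0.1222]
orientation: [-2.288, -2.153, -0.001]
force: [-0.4, 0.6, -2.6]
width: 0.0609
```

```bash
python3 - <<'E'
from h import *
st(); im,d,c=grab('wrist','w4'); grab('scene','s4')
E
```

```text
t 4.77 tcp [640.3 138.8 122.2] jawyaw -3.5 tilt [ 0.  0. -1.] w 0.0609 F [-0.4  0.6 -2.6] v 0.03
```

View pics/w4.png

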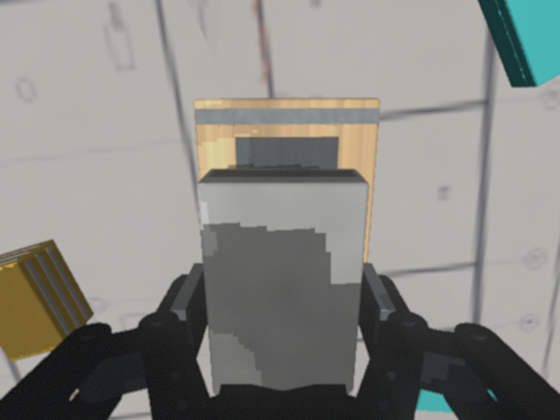

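```bash
python3 - <<'E'
from h import *
im,d,c=load('w4'); st()
P=onplane(c,[[236,137],[338,137],[195,98],[379,98]],.012)*1000; print(P.round(1))
# board centre from far edge and plot
for a,b,h in [(0,1,51),(2,3,75)]:
    e=P[b]-P[a]; n=np.array([-e[1],e[0]])/np.hypot(*e[:2]); m=(P[a]+P[b])[:2]/2
    if n[1]>0:n=-n
    print(m+n*h, np.degrees(np.arctan2(e[1],e[0])),np.hypot(*e[:2]))
# podium top
zt=.1222-.0238+.026
Q=onplane(c,[[199,182],[367,182]],zt)*1000; e=Q[1]-Q[0]; print(Q.round(1),np.degrees(np.arctan2(e[1],e[0])),np.hypot(*e[:2]))
n=np.array([-e[1],e[0]])/np.hypot(*e[:2]); n*=-np.sign(n[1]); print('pod centre',(Q[0]+Q[1])[:2]/2+48*n)
E
```

```text
t 4.87 tcp [639.9 139.9 122.1] jawyaw -3.4 tilt [ 0.  0. -1.] w 0.061 F [-0.1  0.9 -2.5] v 0.009
[[612.1 190.6  12. ]
 [678.8 186.6  12. ]
 [588.7 216.4  12. ]
 [705.  209.5  12. ]]
[642.40567302 137.66526716] -3.4289385255429985 66.76147938579638
[642.35135103 138.10439494] -3.4233650792411185 116.53063180590632
[[612.8 188.5 124.4]
 [672.2 185.  124.4]] -3.4359152861996836 59.455052056228844
pod centre [639.61405349 138.84852739]
```

>>> move_arm([
  {"hand": 0.5,"dx": 0.002,"dy": -0.001,"dz": -0.03,"spin": 0},
  {"hand": 0.5,"dx": 0.002,"dy": -0.001,"dz": -0.06,"spin": 0},
  {"hand": 0.5,"dx": 0.002,"dy": -0.001,"dz": -0.076,"spin": 0},
  {"hand": 0.5,"dx": 0.002,"dy": -0.001,"dz": -0.083,"spin": 0},
  {"hand": 0.5,"dx": 0.002,"dy": -0.001,"dz": -0.083,"spin": 0},
  {"hand": 0.5,"dx": 0.002,"dy": -0.001,"dz": -0.083,"spin": 0},
])

```text
time: 5.37
tool_pos: [0.6424, 0.1388, 0.0397]
orientation: [2.285, 2.155, 0.001]
force: [0.8, 0.0, -0.9]
width: 0.0609
```

```bash
python3 - <<'E'
from h import *
st()
E
```

```text
t 5.37 tcp [642.4 138.8  39.7] jawyaw -3.4 tilt [ 0.001  0.    -1.   ] w 0.0609 F [ 0.8  0.  -0.9] v 0.013
```

>>> move_arm([
  {"hand": 0.5,"dx": 0,"dy": 0,"dz": -0.002,"spin": 0},
  {"hand": 0.5,"dx": 0,"dy": 0,"dz": -0.0035,"spin": 0},
  {"hand": 0.5,"dx": 0,"dy": 0,"dz": -0.004,"spin": 0},
  {"hand": 0.5,"dx": 0,"dy": 0,"dz": -0.004,"spin": 0},
])

```text
time: 5.7
tool_pos: [0.6425, 0.1382, 0.0358]
orientation: [2.287, 2.154, 0.002]
force: [-0.4, 1.8, 3.4]
width: 0.0609
```

>>> move_arm([
  {"hand": 0.2,"dx": 0,"dy": 0,"dz": 0,"spin": 0},
  {"hand": 0.05,"dx": 0,"dy": 0,"dz": 0,"spin": 0},
  {"hand": 0.05,"dx": 0,"dy": 0,"dz": 0,"spin": 0},
  {"hand": 0.05,"dx": 0,"dy": 0,"dz": 0.03,"spin": 0},
  {"hand": 0.05,"dx": 0,"dy": 0,"dz": 0.07,"spin": 0},
  {"hand": 0.05,"dx": 0,"dy": 0,"dz": 0.11,"spin": 0},
  {"hand": 0.05,"dx": 0,"dy": 0,"dz": 0.13,"spin": 0},
  {"hand": 0.05,"dx": 0,"dy": 0,"dz": 0.13,"spin": 0},
])

```text
time: 6.37
tool_pos: [0.6439, 0.1382, 0.1713]
orientation: [2.284, 2.151, 0.01]
force: [0.0, -0.0, 0.3]
width: 0.0815
```

```bash
python3 - <<'E'
from h import *
st(); im,d,c=grab('wrist','w5')
print(dface(im,d,c,(100,50,460,300),.038,tag='b'))
f=lambda h,r:(r.max(2)<125)&(abs(r[:,:,2]-r[:,:,0])<25)
E
```

```text
t 6.37 tcp [643.9 138.2 171.3] jawyaw -3.4 tilt [ 0.008  0.001 -1.   ] w 0.0815 F [ 0.  -0.   0.3] v 0.066
[641.8 138.9  61.7  95.1  86.6]
```

View pics/w5.png

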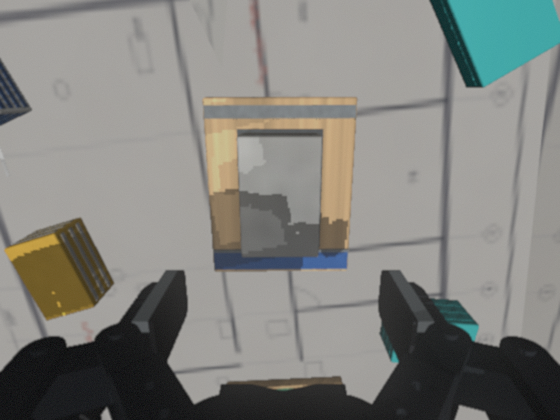

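>>> move_arm([
  {"hand": 0.2,"dx": -0.03,"dy": -0.009,"dz": 0,"spin": 3},
  {"hand": 0.2,"dx": -0.065,"dy": -0.018,"dz": 0,"spin": 6},
  {"hand": 0.2,"dx": -0.1,"dy": -0.027,"dz": -0.01,"spin": 9},
  {"hand": 0.2,"dx": -0.135,"dy": -0.036,"dz": -0.015,"spin": 12},
  {"hand": 0.2,"dx": -0.17,"dy": -0.045,"dz": -0.02,"spin": 15},
  {"hand": 0.2,"dx": -0.19,"dy": -0.053,"dz": -0.02,"spin": 16.7},
  {"hand": 0.2,"dx": -0.191,"dy": -0.053,"dz": -0.02,"spin": 16.7},
  {"hand": 0.2,"dx": -0.191,"dy": -0.053,"dz": -0.02,"spin": 16.7},
])

```text
time: 7.08
tool_pos: [0.4505, 0.0847, 0.1444]
orientation: [1.951, 2.462, 0.0]
force: [-0.1, -0.4, 0.1]
width: 0.0681
```

```bash
python3 - <<'E'
from h import *
im,d,c=load('w5'); print('board',dface(im,d,c,(150,70,400,290),.012,5,60,'b0'))
st(); im,d,c=grab('wrist','w6')
print(dface(im,d,c,(150,50,420,300),.040,tag='b'))
E
```

```text
board [642.3 138.5 119.3 148.9  86.7]
t 7.08 tcp [450.5  84.7 144.4] jawyaw 13.2 tilt [ 0.  0. -1.] w 0.0681 F [-0.1 -0.4  0.1] v 0.047
[451.7  84.5  44.7  70.7 -76.4]
```

View pics/w6.png

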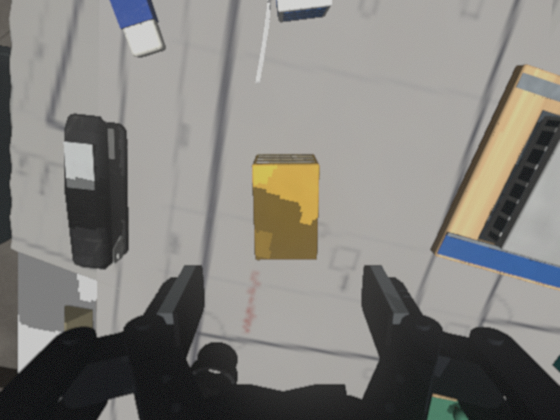

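>>> move_arm([
  {"hand": 0.2,"dx": 0.001,"dy": 0,"dz": -0.03,"spin": 0.4},
  {"hand": 0.2,"dx": 0.001,"dy": 0,"dz": -0.06,"spin": 0.4},
  {"hand": 0.2,"dx": 0.001,"dy": 0,"dz": -0.09,"spin": 0.4},
  {"hand": 0.2,"dx": 0.001,"dy": 0,"dz": -0.11,"spin": 0.4},
  {"hand": 0.2,"dx": 0.001,"dy": 0,"dz": -0.116,"spin": 0.4},
  {"hand": 0.2,"dx": 0.001,"dy": 0,"dz": -0.116,"spin": 0.4},
  {"hand": 0.2,"dx": 0.001,"dy": 0,"dz": -0.116,"spin": 0.4},
], squeeze=30)

```text
time: 7.72
tool_pos: [0.4529, 0.0851, 0.0295]
orientation: [-1.942, -2.47, 0.0]
force: [0.2, -0.4, 0.1]
width: 0.0683
```

>>> move_arm([
  {"hand": 0.4,"dx": 0,"dy": 0,"dz": 0,"spin": 0},
  {"hand": 0.65,"dx": 0,"dy": 0,"dz": 0,"spin": 0},
  {"hand": 0.65,"dx": 0,"dy": 0,"dz": 0,"spin": 0},
  {"hand": 0.65,"dx": 0,"dy": 0,"dz": 0,"spin": 0},
  {"hand": 0.65,"dx": 0,"dy": 0,"dz": 0,"spin": 0},
  {"hand": 0.65,"dx": 0,"dy": 0,"dz": 0,"spin": 0},
])

```text
time: 8.22
tool_pos: [0.4532, 0.0851, 0.0305]
orientation: [1.94, 2.468, 0.003]
force: [2.2, 0.7, 6.7]
width: 0.0444
```

```bash
python3 - <<'E'
from h import *
st()
E
```

```text
t 8.22 tcp [453.2  85.1  30.5] jawyaw 13.7 tilt [ 0.003  0.    -1.   ] w 0.0444 F [2.2 0.7 6.7] v 0.001
```

>>> move_arm([
  {"hand": 0.65,"dx": 0,"dy": 0,"dz": 0.025,"spin": 0},
  {"hand": 0.65,"dx": 0,"dy": 0,"dz": 0.06,"spin": 0},
  {"hand": 0.65,"dx": 0.015,"dy": 0.004,"dz": 0.09,"spin": -1},
  {"hand": 0.65,"dx": 0.045,"dy": 0.012,"dz": 0.1,"spin": -4},
  {"hand": 0.65,"dx": 0.08,"dy": 0.022,"dz": 0.1,"spin": -7},
  {"hand": 0.65,"dx": 0.115,"dy": 0.032,"dz": 0.1,"spin": -11},
  {"hand": 0.65,"dx": 0.15,"dy": 0.042,"dz": 0.1,"spin": -15},
  {"hand": 0.65,"dx": 0.18,"dy": 0.051,"dz": 0.1,"spin": -17},
  {"hand": 0.65,"dx": 0.189,"dy": 0.054,"dz": 0.1,"spin": -17.1},
  {"hand": 0.65,"dx": 0.189,"dy": 0.054,"dz": 0.1,"spin": -17.1},
])

```text
time: 9.05
tool_pos: [0.6427, 0.1395, 0.1286]
orientation: [-2.286, -2.154, 0.0]
force: [-0.7, 0.2, -1.5]
width: 0.0445
```

>>> move_arm([
  {"hand": 0.65,"dx": 0,"dy": 0,"dz": 0,"spin": 0},
  {"hand": 0.65,"dx": 0,"dy": 0,"dz": 0,"spin": 0},
])

```text
time: 9.22
tool_pos: [0.6404, 0.1387, 0.1291]
orientation: [-2.287, -2.154, 0.0]
force: [-1.2, 0.1, -1.2]
width: 0.0445
```

```bash
python3 - <<'E'
from h import *
st(); im,d,c=grab('wrist','w7')
E
```

```text
t 9.22 tcp [640.4 138.7 129.1] jawyaw -3.4 tilt [-0. -0. -1.] w 0.0445 F [-1.2  0.1 -1.2] v 0.014
```

View pics/w7.png

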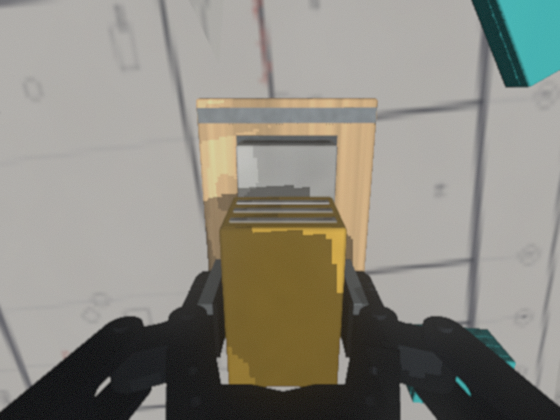

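>>> move_arm([
  {"hand": 0.65,"dx": 0.001,"dy": 0,"dz": -0.025,"spin": 0},
  {"hand": 0.65,"dx": 0.001,"dy": 0,"dz": -0.045,"spin": 0},
  {"hand": 0.65,"dx": 0.001,"dy": 0,"dz": -0.054,"spin": 0},
  {"hand": 0.65,"dx": 0.001,"dy": 0,"dz": -0.057,"spin": 0},
  {"hand": 0.65,"dx": 0.001,"dy": 0,"dz": -0.057,"spin": 0},
  {"hand": 0.65,"dx": 0.001,"dy": 0,"dz": -0.057,"spin": 0},
])

```text
time: 9.77
tool_pos: [0.6425, 0.1389, 0.0733]
orientation: [2.286, 2.153, 0.002]
force: [-0.9, -0.4, -0.8]
width: 0.0448
```

```bash
python3 - <<'E'
from h import *
st(); im,d,c=grab('wrist','w8');st()
E
```

```text
t 9.77 tcp [642.5 138.9  73.3] jawyaw -3.4 tilt [ 0.001  0.    -1.   ] w 0.0448 F [-0.9 -0.4 -0.8] v 0.01
t 9.82 tcp [642.6 139.   73.4] jawyaw -3.4 tilt [ 0.002  0.    -1.   ] w 0.0447 F [0.4 0.2 0. ] v 0.005
```

View pics/w8.png

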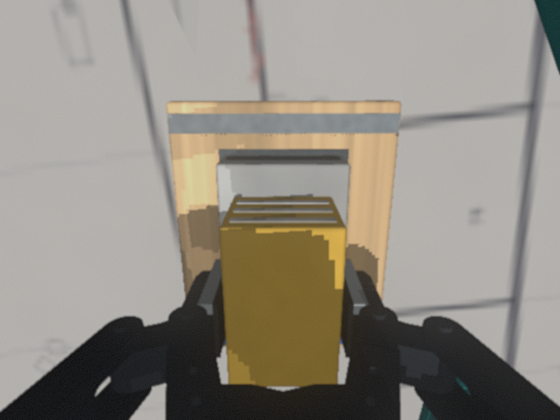

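>>> move_arm([
  {"hand": 0.65,"dx": 0,"dy": 0,"dz": -0.002,"spin": 0},
  {"hand": 0.65,"dx": 0,"dy": 0,"dz": -0.004,"spin": 0},
  {"hand": 0.65,"dx": 0,"dy": 0,"dz": -0.005,"spin": 0},
  {"hand": 0.65,"dx": 0,"dy": 0,"dz": -0.005,"spin": 0},
])

```text
time: 10.15
tool_pos: [0.6426, 0.139, 0.0684]
orientation: [2.286, 2.153, 0.002]
force: [-5.0, -0.5, 10.3]
width: 0.0443
```

>>> move_arm([
  {"hand": 0.65,"dx": 0,"dy": 0,"dz": 0.0005,"spin": 0},
  {"hand": 0.4,"dx": 0,"dy": 0,"dz": 0.0005,"spin": 0},
  {"hand": 0.2,"dx": 0,"dy": 0,"dz": 0.0005,"spin": 0},
  {"hand": 0.2,"dx": 0,"dy": 0,"dz": 0.0005,"spin": 0},
  {"hand": 0.2,"dx": 0,"dy": 0,"dz": 0.03,"spin": 0},
  {"hand": 0.2,"dx": 0,"dy": 0,"dz": 0.07,"spin": 0},
  {"hand": 0.2,"dx": 0,"dy": 0,"dz": 0.1,"spin": 0},
  {"hand": 0.2,"dx": 0,"dy": 0,"dz": 0.1,"spin": 0},
  {"hand": 0.2,"dx": 0,"dy": 0,"dz": 0.1,"spin": 0},
])

```text
time: 10.9
tool_pos: [0.6429, 0.1391, 0.169]
orientation: [2.286, 2.153, 0.004]
force: [0.4, 0.6, -1.2]
width: 0.0685
```

```bash
python3 - <<'E'
from h import *
st(); im,d,c=grab('wrist','w9')
print(dface(im,d,c,(150,50,420,300),.078,tag='b'))
E
```

```text
t 10.9 tcp [642.9 139.1 169. ] jawyaw -3.4 tilt [ 0.003  0.001 -1.   ] w 0.0685 F [ 0.4  0.6 -1.2] v 0.048
[641.7 138.8  44.7  70.1  86.6]
```

View pics/w9.png

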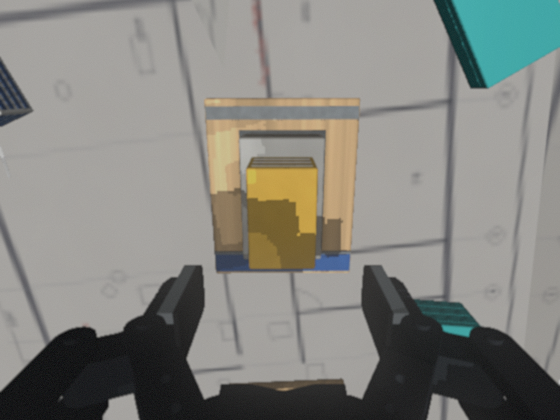

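>>> move_arm([
  {"hand": 0.3,"dx": -0.03,"dy": 0.013,"dz": 0,"spin": 3},
  {"hand": 0.35,"dx": -0.065,"dy": 0.028,"dz": 0,"spin": 7},
  {"hand": 0.35,"dx": -0.1,"dy": 0.043,"dz": -0.01,"spin": 11},
  {"hand": 0.35,"dx": -0.135,"dy": 0.058,"dz": -0.015,"spin": 15},
  {"hand": 0.35,"dx": -0.17,"dy": 0.073,"dz": -0.02,"spin": 19},
  {"hand": 0.35,"dx": -0.2,"dy": 0.086,"dz": -0.02,"spin": 22},
  {"hand": 0.35,"dx": -0.216,"dy": 0.094,"dz": -0.02,"spin": 23.1},
  {"hand": 0.35,"dx": -0.216,"dy": 0.094,"dz": -0.02,"spin": 23.1},
  {"hand": 0.35,"dx": -0.216,"dy": 0.094,"dz": -0.02,"spin": 23.1},
])

```text
time: 11.7
tool_pos: [0.4254, 0.2331, 0.1459]
orientation: [-1.808, -2.569, 0.002]
force: [0.9, -1.1, 0.2]
width: 0.0554
```

```bash
python3 - <<'E'
from h import *
st(); im,d,c=grab('wrist','w10')
print(dface(im,d,c,(190,50,380,300),.036,tag='b'))
E
```

```text
t 11.7 tcp [425.4 233.1 145.9] jawyaw 19.7 tilt [-0.001 -0.001 -1.   ] w 0.0554 F [ 0.9 -1.1  0.2] v 0.028
[425.  233.6  32.3  51.4 -70.3]
```

View pics/w10.png

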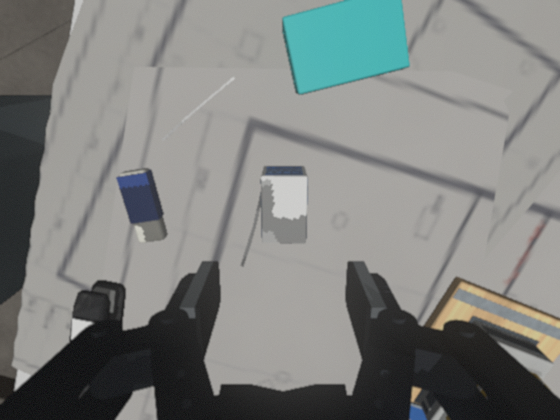

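>>> move_arm([
  {"hand": 0.35,"dx": 0,"dy": 0,"dz": -0.03,"spin": 0},
  {"hand": 0.35,"dx": 0,"dy": 0,"dz": -0.06,"spin": 0},
  {"hand": 0.35,"dx": 0,"dy": 0,"dz": -0.09,"spin": 0},
  {"hand": 0.35,"dx": 0,"dy": 0,"dz": -0.11,"spin": 0},
  {"hand": 0.35,"dx": 0,"dy": 0,"dz": -0.118,"spin": 0},
  {"hand": 0.35,"dx": 0,"dy": 0,"dz": -0.118,"spin": 0},
  {"hand": 0.35,"dx": 0,"dy": 0,"dz": -0.118,"spin": 0},
], squeeze=25)

```text
time: 12.33
tool_pos: [0.4268, 0.2327, 0.0293]
orientation: [-1.81, -2.567, 0.001]
force: [0.8, 0.2, 0.7]
width: 0.0558
```

>>> move_arm([
  {"hand": 0.55,"dx": 0,"dy": 0,"dz": 0,"spin": 0},
  {"hand": 0.8,"dx": 0,"dy": 0,"dz": 0,"spin": 0},
  {"hand": 0.8,"dx": 0,"dy": 0,"dz": 0,"spin": 0},
  {"hand": 0.8,"dx": 0,"dy": 0,"dz": 0,"spin": 0},
  {"hand": 0.8,"dx": 0,"dy": 0,"dz": 0,"spin": 0},
  {"hand": 0.8,"dx": 0,"dy": 0,"dz": 0,"spin": 0},
])

```text
time: 12.83
tool_pos: [0.427, 0.2333, 0.0304]
orientation: [1.809, 2.567, 0.003]
force: [0.9, -0.8, 7.0]
width: 0.0318
```

```bash
python3 - <<'E'
from h import *
st()
E
```

```text
t 12.83 tcp [427.  233.3  30.4] jawyaw 19.7 tilt [ 0.002  0.001 -1.   ] w 0.0318 F [ 0.9 -0.8  7. ] v 0.001
```

>>> move_arm([
  {"hand": 0.8,"dx": 0,"dy": 0,"dz": 0.025,"spin": 0},
  {"hand": 0.8,"dx": 0,"dy": 0,"dz": 0.06,"spin": 0},
  {"hand": 0.8,"dx": 0.01,"dy": -0.004,"dz": 0.095,"spin": -1},
  {"hand": 0.8,"dx": 0.035,"dy": -0.015,"dz": 0.12,"spin": -4},
  {"hand": 0.8,"dx": 0.07,"dy": -0.03,"dz": 0.13,"spin": -8},
  {"hand": 0.8,"dx": 0.105,"dy": -0.046,"dz": 0.13,"spin": -12},
  {"hand": 0.8,"dx": 0.14,"dy": -0.061,"dz": 0.13,"spin": -16},
  {"hand": 0.8,"dx": 0.175,"dy": -0.076,"dz": 0.13,"spin": -20},
  {"hand": 0.8,"dx": 0.2,"dy": -0.088,"dz": 0.13,"spin": -22},
  {"hand": 0.8,"dx": 0.216,"dy": -0.094,"dz": 0.13,"spin": -23.1},
])

```text
time: 13.67
tool_pos: [0.6445, 0.1372, 0.1591]
orientation: [2.291, 2.149, 0.0]
force: [0.6, -0.3, -1.2]
width: 0.0314
```

>>> move_arm([
  {"hand": 0.8,"dx": 0,"dy": 0,"dz": 0,"spin": 0},
  {"hand": 0.8,"dx": 0,"dy": 0,"dz": 0,"spin": 0},
  {"hand": 0.8,"dx": 0,"dy": 0,"dz": -0.02,"spin": 0},
  {"hand": 0.8,"dx": 0,"dy": 0,"dz": -0.04,"spin": 0},
  {"hand": 0.8,"dx": 0,"dy": 0,"dz": -0.047,"spin": 0},
  {"hand": 0.8,"dx": 0,"dy": 0,"dz": -0.047,"spin": 0},
  {"hand": 0.8,"dx": 0,"dy": 0,"dz": -0.047,"spin": 0},
])

```text
time: 14.25
tool_pos: [0.6419, 0.1393, 0.1127]
orientation: [2.286, 2.155, 0.0]
force: [1.2, 0.5, -0.2]
width: 0.0315
```

```bash
python3 - <<'E'
from h import *
st(); im,d,c=grab('wrist','w11');st()
E
```

```text
t 14.25 tcp [641.9 139.3 112.7] jawyaw -3.4 tilt [ 0.  0. -1.] w 0.0315 F [ 1.2  0.5 -0.2] v 0.021
t 14.3 tcp [642.3 139.3 113.4] jawyaw -3.4 tilt [ 0.001  0.    -1.   ] w 0.0317 F [-0.4  0.5  0.4] v 0.01
```

View pics/w11.png

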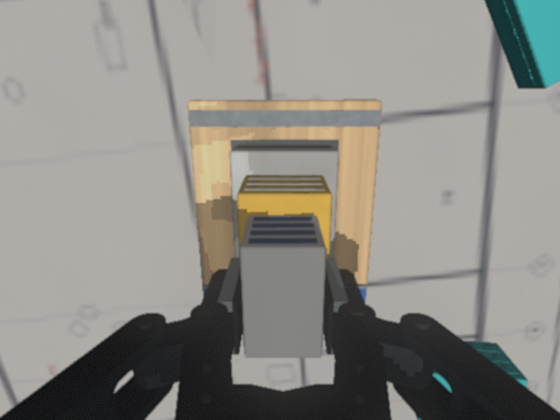

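>>> move_arm([
  {"hand": 0.8,"dx": 0,"dy": 0,"dz": -0.002,"spin": 0},
  {"hand": 0.8,"dx": 0,"dy": 0,"dz": -0.004,"spin": 0},
  {"hand": 0.8,"dx": 0,"dy": 0,"dz": -0.0045,"spin": 0},
  {"hand": 0.8,"dx": 0,"dy": 0,"dz": -0.0045,"spin": 0},
])

```text
time: 14.63
tool_pos: [0.6425, 0.1391, 0.1084]
orientation: [2.287, 2.154, 0.002]
force: [-0.6, 0.3, 4.9]
width: 0.0314
```

>>> move_arm([
  {"hand": 0.6,"dx": 0,"dy": 0,"dz": 0,"spin": 0},
  {"hand": 0.4,"dx": 0,"dy": 0,"dz": 0,"spin": 0},
  {"hand": 0.35,"dx": 0,"dy": 0,"dz": 0,"spin": 0},
  {"hand": 0.35,"dx": 0,"dy": 0,"dz": 0,"spin": 0},
  {"hand": 0.35,"dx": 0,"dy": 0,"dz": 0.03,"spin": 0},
  {"hand": 0.35,"dx": 0,"dy": 0,"dz": 0.07,"spin": 0},
  {"hand": 0.35,"dx": 0,"dy": 0,"dz": 0.1,"spin": 0},
  {"hand": 0.35,"dx": 0,"dy": 0,"dz": 0.1,"spin": 0},
  {"hand": 0.35,"dx": 0,"dy": 0,"dz": 0.1,"spin": 0},
])

```text
time: 15.38
tool_pos: [0.6428, 0.1391, 0.2096]
orientation: [2.286, 2.153, 0.005]
force: [0.8, 0.1, -0.7]
width: 0.0553
```

```bash
python3 - <<'E'
from h import *
st(); im,d,c=grab('wrist','w12')
print(dface(im,d,c,(150,50,420,300),.114,tag='b'))
E
```

```text
t 15.38 tcp [642.8 139.1 209.6] jawyaw -3.4 tilt [ 0.003  0.001 -1.   ] w 0.0553 F [ 0.8  0.1 -0.7] v 0.052
[641.7 139.7  32.3  50.9  86.6]
```

View pics/w12.png

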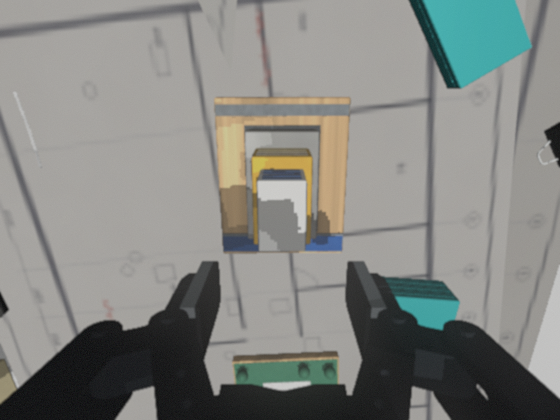

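>>> move_arm([
  {"hand": 0.2,"dx": -0.01,"dy": -0.036,"dz": 0.014,"spin": 0},
  {"hand": 0.2,"dx": -0.02,"dy": -0.072,"dz": 0.028,"spin": 0},
  {"hand": 0.2,"dx": -0.03,"dy": -0.108,"dz": 0.042,"spin": 0},
  {"hand": 0.2,"dx": -0.04,"dy": -0.145,"dz": 0.056,"spin": 0},
  {"hand": 0.2,"dx": -0.05,"dy": -0.181,"dz": 0.07,"spin": 0},
  {"hand": 0.2,"dx": -0.06,"dy": -0.217,"dz": 0.084,"spin": 0},
  {"hand": 0.2,"dx": -0.07,"dy": -0.253,"dz": 0.098,"spin": 0},
  {"hand": 0.2,"dx": -0.08,"dy": -0.29,"dz": 0.112,"spin": 0},
  {"hand": 0.2,"dx": -0.09,"dy": -0.326,"dz": 0.126,"spin": 0},
  {"hand": 0.2,"dx": -0.1,"dy": -0.362,"dz": 0.14,"spin": 0},
])

```text
time: 16.27
tool_pos: [0.5412, -0.2247, 0.3464]
orientation: [-2.286, -2.153, 0.001]
force: [0.2, -0.2, -0.3]
width: 0.0684
```

>>> move_arm([
  {"hand": 0.2,"dx": -0.01,"dy": -0.03,"dz": 0,"spin": 0},
  {"hand": 0.2,"dx": -0.01,"dy": -0.035,"dz": 0,"spin": 0},
  {"hand": 0.2,"dx": -0.01,"dy": -0.035,"dz": 0,"spin": 0},
  {"hand": 0.2,"dx": -0.01,"dy": -0.035,"dz": 0,"spin": 0},
])

```text
time: 16.6
tool_pos: [0.5322, -0.2579, 0.3459]
orientation: [-2.286, -2.152, 0.001]
force: [-0.9, 0.4, 0.1]
width: 0.0686
```

```bash
python3 - <<'E'
from h import *
st(); im,d,c=grab('wrist','w13')
P=points(c,d)
E
```

```text
t 16.6 tcp [ 532.2 -257.9  345.9] jawyaw -3.5 tilt [-0.002  0.001 -1.   ] w 0.0686 F [-0.9  0.4  0.1] v 0.027
```

View pics/w13.png

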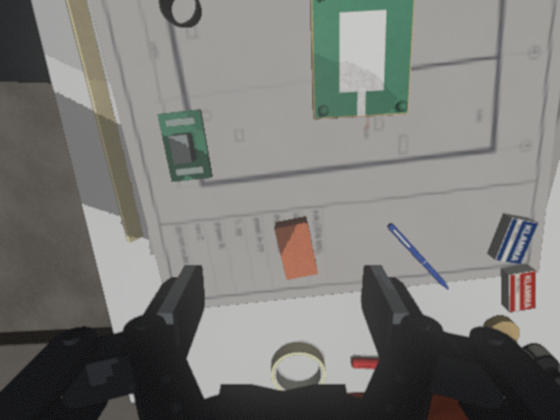

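```bash
python3 - <<'E'
from h import *
im,d,c=load('w13')
print('hall',dface(im,d,c,(265,205,330,285),.028,tag='b1'))
print('plot',face(im,c,(330,0,395,96),lambda h,r:(h[:,:,1]<45)&(r.min(2)>140),.012,'b2',5))
print('roofslab',dface(im,d,c,(145,95,225,195),.008,4,40,tag='b3'))
print('roofbox',dface(im,d,c,(145,95,225,195),.032,tag='b4'))
E
```

```text
hall [ 541.7 -388.1   46.3   82.1  -80.8]
plot [ 632.6 -142.9   54.3   93.5   89.6]
roofslab [ 404.9 -240.    56.5   89.8  -87.1]
roofbox [ 405.2 -239.8   25.7   36.3  -87.6]
```

>>> move_arm([
  {"hand": 0.2,"dx": 0.002,"dy": -0.02,"dz": -0.03,"spin": 3},
  {"hand": 0.2,"dx": 0.004,"dy": -0.04,"dz": -0.06,"spin": 6},
  {"hand": 0.2,"dx": 0.006,"dy": -0.06,"dz": -0.09,"spin": 9},
  {"hand": 0.2,"dx": 0.007,"dy": -0.08,"dz": -0.12,"spin": 12},
  {"hand": 0.2,"dx": 0.008,"dy": -0.1,"dz": -0.15,"spin": 12.7},
  {"hand": 0.2,"dx": 0.009,"dy": -0.12,"dz": -0.18,"spin": 12.7},
  {"hand": 0.2,"dx": 0.01,"dy": -0.13,"dz": -0.196,"spin": 12.7},
  {"hand": 0.2,"dx": 0.01,"dy": -0.13,"dz": -0.196,"spin": 12.7},
  {"hand": 0.2,"dx": 0.01,"dy": -0.13,"dz": -0.196,"spin": 12.7},
])

```text
time: 17.4
tool_pos: [0.5426, -0.3871, 0.1512]
orientation: [-2.033, -2.393, -0.0]
force: [0.2, 0.2, 0.5]
width: 0.068
```

```bash
python3 - <<'E'
from h import *
st(); im,d,c=grab('wrist','w14')
print(dface(im,d,c,(190,50,380,300),.028,tag='b'))
E
```

```text
t 17.4 tcp [ 542.6 -387.1  151.2] jawyaw 9.3 tilt [-0.001  0.001 -1.   ] w 0.068 F [0.2 0.2 0.5] v 0.039
[ 541.4 -389.2   45.7   80.4  -81.3]
```

View pics/w14.png

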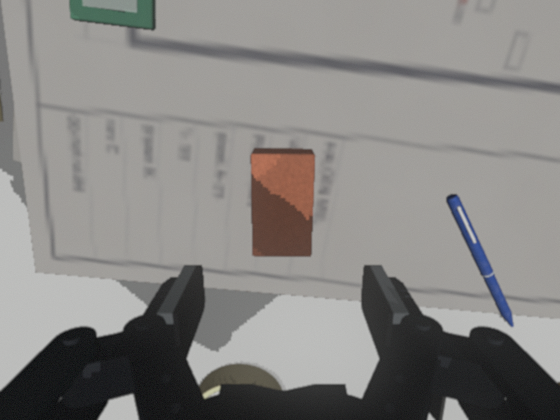

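>>> move_arm([
  {"hand": 0.2,"dx": -0.001,"dy": -0.0015,"dz": -0.03,"spin": -0.4},
  {"hand": 0.2,"dx": -0.001,"dy": -0.0015,"dz": -0.06,"spin": -0.4},
  {"hand": 0.2,"dx": -0.001,"dy": -0.0015,"dz": -0.09,"spin": -0.4},
  {"hand": 0.2,"dx": -0.001,"dy": -0.0015,"dz": -0.115,"spin": -0.4},
  {"hand": 0.2,"dx": -0.001,"dy": -0.0015,"dz": -0.126,"spin": -0.4},
  {"hand": 0.2,"dx": -0.001,"dy": -0.0015,"dz": -0.128,"spin": -0.4},
  {"hand": 0.2,"dx": -0.001,"dy": -0.0015,"dz": -0.128,"spin": -0.4},
  {"hand": 0.2,"dx": -0.001,"dy": -0.0015,"dz": -0.128,"spin": -0.4},
], squeeze=30)

```text
time: 18.12
tool_pos: [0.5423, -0.3899, 0.026]
orientation: [2.041, 2.385, 0.0]
force: [0.3, 0.8, 0.6]
width: 0.0683
```

>>> move_arm([
  {"hand": 0.4,"dx": 0,"dy": 0,"dz": 0,"spin": 0},
  {"hand": 0.65,"dx": 0,"dy": 0,"dz": 0,"spin": 0},
  {"hand": 0.65,"dx": 0,"dy": 0,"dz": 0,"spin": 0},
  {"hand": 0.65,"dx": 0,"dy": 0,"dz": 0,"spin": 0},
  {"hand": 0.65,"dx": 0,"dy": 0,"dz": 0,"spin": 0},
  {"hand": 0.65,"dx": 0,"dy": 0,"dz": 0,"spin": 0},
])

```text
time: 18.62
tool_pos: [0.5418, -0.39, 0.0253]
orientation: [2.042, 2.385, 0.0]
force: [-0.2, 2.6, 7.4]
width: 0.0455
```

```bash
python3 - <<'E'
from h import *
st()
E
```

```text
t 18.62 tcp [ 541.8 -390.    25.3] jawyaw 8.9 tilt [ 0.002 -0.001 -1.   ] w 0.0455 F [-0.2  2.6  7.4] v 0.001
```

>>> move_arm([
  {"hand": 0.65,"dx": 0,"dy": 0,"dz": 0.025,"spin": 0},
  {"hand": 0.65,"dx": 0,"dy": 0.005,"dz": 0.06,"spin": 0},
  {"hand": 0.65,"dx": 0.01,"dy": 0.02,"dz": 0.095,"spin": -1},
  {"hand": 0.65,"dx": 0.022,"dy": 0.045,"dz": 0.125,"spin": -2},
  {"hand": 0.65,"dx": 0.036,"dy": 0.075,"dz": 0.15,"spin": -4},
  {"hand": 0.65,"dx": 0.051,"dy": 0.105,"dz": 0.17,"spin": -6},
  {"hand": 0.65,"dx": 0.066,"dy": 0.135,"dz": 0.19,"spin": -8},
  {"hand": 0.65,"dx": 0.08,"dy": 0.165,"dz": 0.21,"spin": -9},
  {"hand": 0.65,"dx": 0.091,"dy": 0.19,"dz": 0.22,"spin": -9.3},
  {"hand": 0.65,"dx": 0.091,"dy": 0.19,"dz": 0.22,"spin": -9.3},
])

```text
time: 19.45
tool_pos: [0.6343, -0.1957, 0.2474]
orientation: [2.224, 2.214, 0.005]
force: [-0.2, 0.4, -0.9]
width: 0.0458
```

>>> move_arm([
  {"hand": 0.65,"dx": 0,"dy": 0,"dz": 0,"spin": 0},
  {"hand": 0.65,"dx": 0,"dy": 0,"dz": 0,"spin": 0},
])

```text
time: 19.62
tool_pos: [0.632, -0.1997, 0.2434]
orientation: [2.229, 2.213, -0.0]
force: [1.0, -0.1, -2.3]
width: 0.0455
```

```bash
python3 - <<'E'
from h import *
st(); im,d,c=grab('wrist','w15')
print('board',dface(im,d,c,(0,0,560,270),.012,5,5,tag='b'))
E
```

```text
t 19.62 tcp [ 632.  -199.7  243.4] jawyaw -0.4 tilt [-0. -0. -1.] w 0.0455 F [ 1.  -0.1 -2.3] v 0.018
board [ 632.4 -141.3  119.4  149.4   89.6]
```

View pics/w15.png

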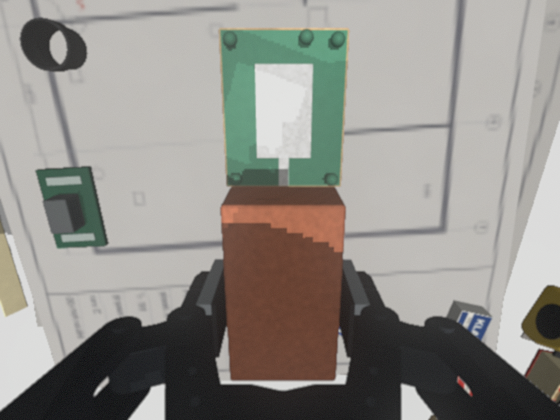

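```bash
python3 - <<'E'
from h import *
im,d,c=load('w15')
print('plot',face(im,c,(235,55,330,163),lambda h,r:(h[:,:,1]<45)&(r.min(2)>120),.012,'b2',5))
print('plot',face(im,c,(235,55,330,157),lambda h,r:(h[:,:,1]<45)&(r.min(2)>120),.012,'b2',17))
print(onplane(c,[[255,65],[313,65],[312,157.5],[255.5,157.5]],.012).round(4))
E
```

```text
plot [ 632.4 -143.    55.3   93.5   89.6]
plot [ 632.4 -139.9   55.4   87.4   89.6]
[[ 0.6061 -0.0978  0.012 ]
 [ 0.6604 -0.0982  0.012 ]
 [ 0.6611 -0.1853  0.012 ]
 [ 0.604  -0.185   0.012 ]]
```

>>> move_arm([
  {"hand": 0.65,"dx": 0.001,"dy": 0.02,"dz": -0.03,"spin": 0},
  {"hand": 0.65,"dx": 0.001,"dy": 0.04,"dz": -0.06,"spin": 0},
  {"hand": 0.65,"dx": 0.001,"dy": 0.058,"dz": -0.09,"spin": 0},
  {"hand": 0.65,"dx": 0.001,"dy": 0.058,"dz": -0.12,"spin": 0},
  {"hand": 0.65,"dx": 0.001,"dy": 0.058,"dz": -0.15,"spin": 0},
  {"hand": 0.65,"dx": 0.001,"dy": 0.058,"dz": -0.175,"spin": 0},
  {"hand": 0.65,"dx": 0.001,"dy": 0.058,"dz": -0.19,"spin": 0},
  {"hand": 0.65,"dx": 0.001,"dy": 0.058,"dz": -0.202,"spin": 0},
  {"hand": 0.65,"dx": 0.001,"dy": 0.058,"dz": -0.202,"spin": 0},
  {"hand": 0.65,"dx": 0.001,"dy": 0.058,"dz": -0.202,"spin": 0},
])

```text
time: 20.5
tool_pos: [0.6333, -0.1421, 0.0419]
orientation: [2.23, 2.212, 0.0]
force: [0.9, 0.3, -0.6]
width: 0.0457
```

```bash
python3 - <<'E'
from h import *
st(); im,d,c=grab('wrist','w16');st()
E
```

```text
t 20.5 tcp [ 633.3 -142.1   41.9] jawyaw -0.5 tilt [ 0. -0. -1.] w 0.0457 F [ 0.9  0.3 -0.6] v 0.021
t 20.55 tcp [ 633.8 -142.1   42.8] jawyaw -0.5 tilt [ 0.001 -0.    -1.   ] w 0.0453 F [-1.1 -0.5 -0.5] v 0.01
```

View pics/w16.png

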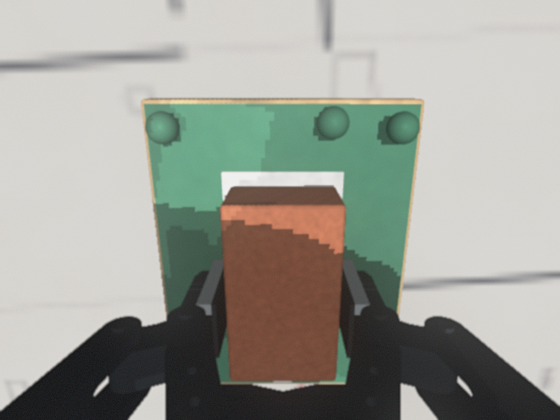

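>>> move_arm([
  {"hand": 0.65,"dx": -0.0005,"dy": 0,"dz": -0.002,"spin": 0},
  {"hand": 0.65,"dx": -0.0005,"dy": 0,"dz": -0.004,"spin": 0},
  {"hand": 0.65,"dx": -0.0005,"dy": 0,"dz": -0.005,"spin": 0},
  {"hand": 0.65,"dx": -0.0005,"dy": 0,"dz": -0.005,"spin": 0},
])

```text
time: 20.88
tool_pos: [0.6331, -0.1416, 0.0373]
orientation: [2.229, 2.212, 0.001]
force: [-1.8, 0.5, 4.5]
width: 0.0453
```

>>> move_arm([
  {"hand": 0.4,"dx": 0,"dy": 0,"dz": 0,"spin": 0},
  {"hand": 0.2,"dx": 0,"dy": 0,"dz": 0,"spin": 0},
  {"hand": 0.2,"dx": 0,"dy": 0,"dz": 0,"spin": 0},
  {"hand": 0.2,"dx": 0,"dy": 0,"dz": 0,"spin": 0},
  {"hand": 0.2,"dx": 0,"dy": 0,"dz": 0.03,"spin": 0},
  {"hand": 0.2,"dx": 0,"dy": 0,"dz": 0.07,"spin": 0},
  {"hand": 0.2,"dx": 0,"dy": 0,"dz": 0.11,"spin": 0},
  {"hand": 0.2,"dx": 0,"dy": 0,"dz": 0.13,"spin": 0},
  {"hand": 0.2,"dx": 0,"dy": 0,"dz": 0.13,"spin": 0},
])

```text
time: 21.63
tool_pos: [0.6343, -0.142, 0.1727]
orientation: [2.225, 2.208, 0.006]
force: [0.2, -0.4, 0.0]
width: 0.068
```

```bash
python3 - <<'E'
from h import *
st(); im,d,c=grab('wrist','w17')
print(dface(im,d,c,(150,50,420,300),.040,tag='b'))
print('board',dface(im,d,c,(130,50,420,290),.012,5,60,tag='b'))
E
```

```text
t 21.63 tcp [ 634.3 -142.   172.7] jawyaw -0.4 tilt [ 0.007 -0.002 -1.   ] w 0.068 F [ 0.2 -0.4  0. ] v 0.066
[ 632.2 -141.3   45.8   79.8   89.5]
board [ 632.4 -142.   119.3  151.    89.6]
```

View pics/w17.png

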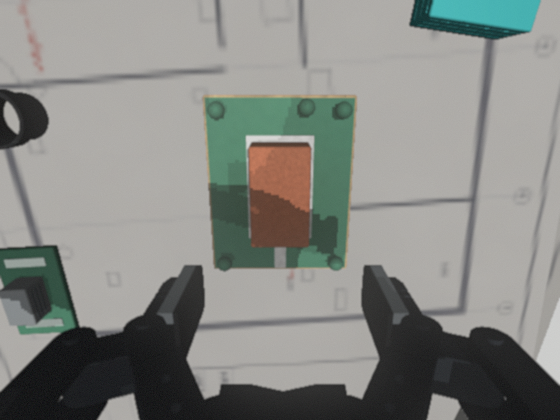

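>>> move_arm([
  {"hand": 0.3,"dx": -0.033,"dy": -0.014,"dz": 0,"spin": 0.5},
  {"hand": 0.45,"dx": -0.068,"dy": -0.029,"dz": 0,"spin": 1},
  {"hand": 0.45,"dx": -0.103,"dy": -0.044,"dz": 0,"spin": 1.5},
  {"hand": 0.45,"dx": -0.138,"dy": -0.059,"dz": -0.01,"spin": 2},
  {"hand": 0.45,"dx": -0.173,"dy": -0.074,"dz": -0.015,"spin": 2.5},
  {"hand": 0.45,"dx": -0.205,"dy": -0.088,"dz": -0.02,"spin": 3},
  {"hand": 0.45,"dx": -0.228,"dy": -0.098,"dz": -0.02,"spin": 3.3},
  {"hand": 0.45,"dx": -0.228,"dy": -0.098,"dz": -0.02,"spin": 3.3},
  {"hand": 0.45,"dx": -0.228,"dy": -0.098,"dz": -0.02,"spin": 3.3},
])

```text
time: 22.43
tool_pos: [0.4037, -0.2399, 0.1456]
orientation: [-2.167, -2.274, 0.0]
force: [-0.0, -0.6, -0.1]
width: 0.0468
```

```bash
python3 - <<'E'
from h import *
st(); im,d,c=grab('wrist','w18')
print(dface(im,d,c,(150,50,420,300),.032,tag='b'))
print('slab',dface(im,d,c,(150,50,420,300),.008,3.5,60,tag='b'))
f=lambda h,r:(h[:,:,0]>55)&(h[:,:,0]<95)&(h[:,:,1]>60)
print('slabcol',face(im,c,(180,50,390,275),f,.008,tag='b'))
E
```

```text
t 22.43 tcp [ 403.7 -239.9  145.6] jawyaw 2.8 tilt [-0.001  0.    -1.   ] w 0.0468 F [-0.  -0.6 -0.1] v 0.032
[ 404.  -239.4   23.8   36.   -86.4]
slab [ 404.1 -239.9   55.7   89.2  -87.2]
slabcol [ 403.5 -228.1   54.    64.3  -87.2]
```

View pics/w18.png

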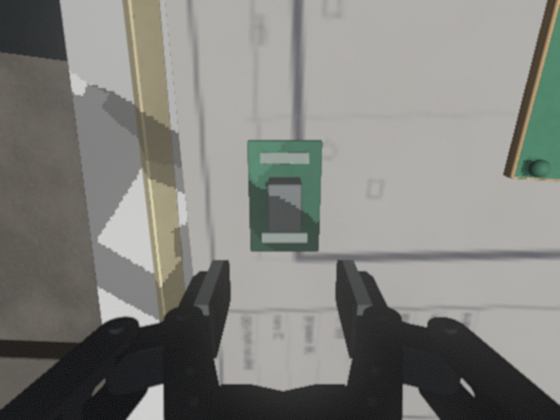

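>>> move_arm([
  {"hand": 0.45,"dx": 0,"dy": 0,"dz": -0.03,"spin": 0},
  {"hand": 0.45,"dx": 0,"dy": 0,"dz": -0.06,"spin": 0},
  {"hand": 0.45,"dx": 0,"dy": 0,"dz": -0.09,"spin": 0},
  {"hand": 0.45,"dx": 0,"dy": 0,"dz": -0.108,"spin": 0},
  {"hand": 0.45,"dx": 0,"dy": 0,"dz": -0.114,"spin": 0},
  {"hand": 0.45,"dx": 0,"dy": 0,"dz": -0.114,"spin": 0},
  {"hand": 0.45,"dx": 0,"dy": 0,"dz": -0.114,"spin": 0},
], squeeze=30)

```text
time: 23.07
tool_pos: [0.4054, -0.2395, 0.033]
orientation: [2.164, 2.277, 0.0]
force: [0.6, 0.3, -0.1]
width: 0.0472
```

>>> move_arm([
  {"hand": 0.65,"dx": 0,"dy": 0,"dz": 0,"spin": 0},
  {"hand": 0.85,"dx": 0,"dy": 0,"dz": 0,"spin": 0},
  {"hand": 0.85,"dx": 0,"dy": 0,"dz": 0,"spin": 0},
  {"hand": 0.85,"dx": 0,"dy": 0,"dz": 0,"spin": 0},
  {"hand": 0.85,"dx": 0,"dy": 0,"dz": 0,"spin": 0},
  {"hand": 0.85,"dx": 0,"dy": 0,"dz": 0,"spin": 0},
])

```text
time: 23.57
tool_pos: [0.4055, -0.2399, 0.0339]
orientation: [2.164, 2.274, 0.001]
force: [0.7, 1.0, 6.8]
width: 0.0232
```

```bash
python3 - <<'E'
from h import *
st()
E
```

```text
t 23.57 tcp [ 405.5 -239.9   33.9] jawyaw 2.9 tilt [ 0.002 -0.001 -1.   ] w 0.0232 F [0.7 1.  6.8] v 0.002
```

>>> move_arm([
  {"hand": 0.85,"dx": 0,"dy": 0,"dz": 0.025,"spin": 0},
  {"hand": 0.85,"dx": 0,"dy": 0,"dz": 0.06,"spin": 0},
  {"hand": 0.85,"dx": 0.014,"dy": 0.006,"dz": 0.09,"spin": 0},
  {"hand": 0.85,"dx": 0.045,"dy": 0.019,"dz": 0.1,"spin": -0.5},
  {"hand": 0.85,"dx": 0.08,"dy": 0.034,"dz": 0.1,"spin": -1},
  {"hand": 0.85,"dx": 0.115,"dy": 0.05,"dz": 0.1,"spin": -1.5},
  {"hand": 0.85,"dx": 0.15,"dy": 0.065,"dz": 0.1,"spin": -2},
  {"hand": 0.85,"dx": 0.185,"dy": 0.08,"dz": 0.1,"spin": -2.5},
  {"hand": 0.85,"dx": 0.21,"dy": 0.091,"dz": 0.1,"spin": -3},
  {"hand": 0.85,"dx": 0.2275,"dy": 0.0985,"dz": 0.1,"spin": -3.4},
])

```text
time: 24.4
tool_pos: [0.6344, -0.1396, 0.1326]
orientation: [2.231, 2.212, 0.001]
force: [0.5, -0.7, 0.3]
width: 0.0234
```

>>> move_arm([
  {"hand": 0.85,"dx": 0,"dy": 0,"dz": 0,"spin": 0},
  {"hand": 0.85,"dx": 0,"dy": 0,"dz": 0,"spin": 0},
  {"hand": 0.85,"dx": 0,"dy": 0,"dz": -0.02,"spin": 0},
  {"hand": 0.85,"dx": 0,"dy": 0,"dz": -0.04,"spin": 0},
  {"hand": 0.85,"dx": 0,"dy": 0,"dz": -0.053,"spin": 0},
  {"hand": 0.85,"dx": 0,"dy": 0,"dz": -0.053,"spin": 0},
  {"hand": 0.85,"dx": 0,"dy": 0,"dz": -0.053,"spin": 0},
])

```text
time: 24.98
tool_pos: [0.6316, -0.1414, 0.0795]
orientation: [-2.232, -2.21, 0.001]
force: [-0.1, 1.0, 0.1]
width: 0.0233
```

```bash
python3 - <<'E'
from h import *
st(); im,d,c=grab('wrist','w19');st()
E
```

```text
t 24.98 tcp [ 631.6 -141.4   79.5] jawyaw -0.6 tilt [-0.001  0.    -1.   ] w 0.0233 F [-0.1  1.   0.1] v 0.027
t 25.03 tcp [ 632.2 -141.5   80.5] jawyaw -0.6 tilt [ 0.001 -0.    -1.   ] w 0.0232 F [ 0.3  0.3 -0.8] v 0.016
```

View pics/w19.png

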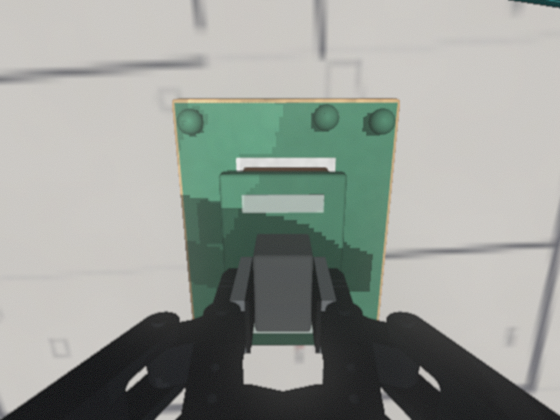

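>>> move_arm([
  {"hand": 0.85,"dx": 0.0008,"dy": 0,"dz": -0.002,"spin": 0.2},
  {"hand": 0.85,"dx": 0.0008,"dy": 0,"dz": -0.004,"spin": 0.2},
  {"hand": 0.85,"dx": 0.0008,"dy": 0,"dz": -0.0055,"spin": 0.2},
  {"hand": 0.85,"dx": 0.0008,"dy": 0,"dz": -0.006,"spin": 0.2},
  {"hand": 0.85,"dx": 0.0008,"dy": 0,"dz": -0.006,"spin": 0.2},
])

```text
time: 25.45
tool_pos: [0.6332, -0.1411, 0.0739]
orientation: [2.227, 2.215, 0.0]
force: [-0.5, 0.3, 2.9]
width: 0.0236
```

```bash
python3 - <<'E'
from h import *
st()
E
```

```text
t 25.45 tcp [ 633.2 -141.1   73.9] jawyaw -0.3 tilt [ 0.001 -0.    -1.   ] w 0.0236 F [-0.5  0.3  2.9] v 0.003
```

Contact at exactly the expected height; release.

>>> move_arm([
  {"hand": 0.65,"dx": 0,"dy": 0,"dz": 0,"spin": 0},
  {"hand": 0.45,"dx": 0,"dy": 0,"dz": 0,"spin": 0},
  {"hand": 0.45,"dx": 0,"dy": 0,"dz": 0,"spin": 0},
  {"hand": 0.45,"dx": 0,"dy": 0,"dz": 0,"spin": 0},
  {"hand": 0.45,"dx": 0,"dy": 0,"dz": 0.03,"spin": 0},
  {"hand": 0.45,"dx": 0,"dy": 0,"dz": 0.07,"spin": 0},
  {"hand": 0.45,"dx": 0,"dy": 0,"dz": 0.11,"spin": 0},
  {"hand": 0.45,"dx": 0,"dy": 0,"dz": 0.13,"spin": 0},
  {"hand": 0.45,"dx": 0,"dy": 0,"dz": 0.13,"spin": 0},
])

```text
time: 26.2
tool_pos: [0.6344, -0.1414, 0.2097]
orientation: [2.223, 2.21, 0.006]
force: [0.6, -0.3, 0.4]
width: 0.0472
```

```bash
python3 - <<'E'
from h import *
st(); im,d,c=grab('wrist','w20')
print('slab',dface(im,d,c,(150,50,420,300),.048,5,60,tag='b'))
print('box',dface(im,d,c,(150,50,420,300),.072,tag='b'))
P=points(c,d); print('slab z corners',[np.median(P[v-2:v+3,u-2:u+3,2]).round(4) for u,v in [(255,150),(310,150),(255,235),(310,235)]])
im,d,c=grab('side','side20'); cv2.imwrite('pics/side20c.png',cv2.resize(im[150:290,160:400,::-1],None,fx=3,fy=3,interpolation=cv2.INTER_CUBIC))
grab('scene','scene20')
E
```

```text
t 26.2 tcp [ 634.4 -141.4  209.7] jawyaw -0.3 tilt [ 0.007 -0.002 -1.   ] w 0.0472 F [ 0.6 -0.3  0.4] v 0.07
slab [ 632.3 -141.    55.7   89.1   89.7]
box [ 632.3 -140.8   24.2   36.2   89.6]
slab z corners [np.float64(0.0482), np.float64(0.0484), np.float64(0.0479), np.float64(0.0476)]
```

View pics/w20.png

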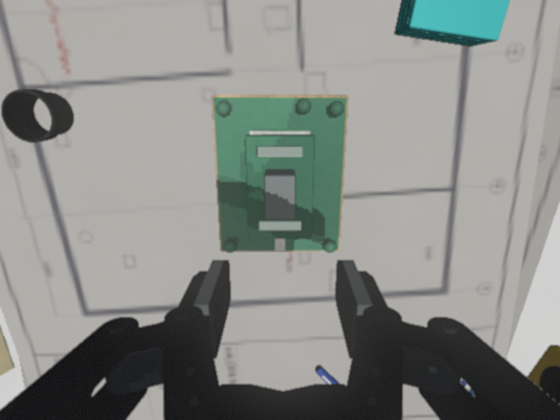

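View pics/side20c.png

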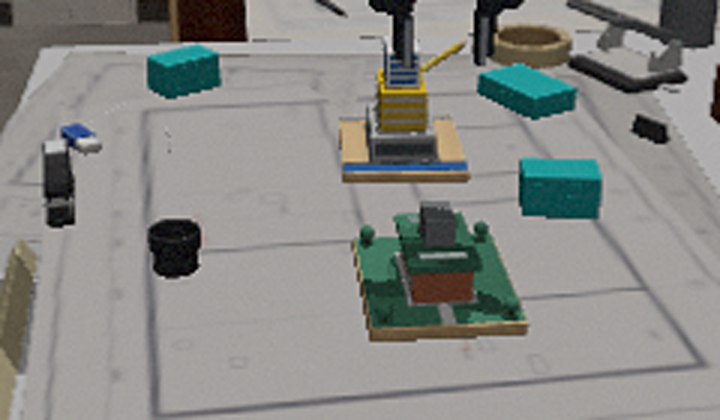

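View pics/scene20.png

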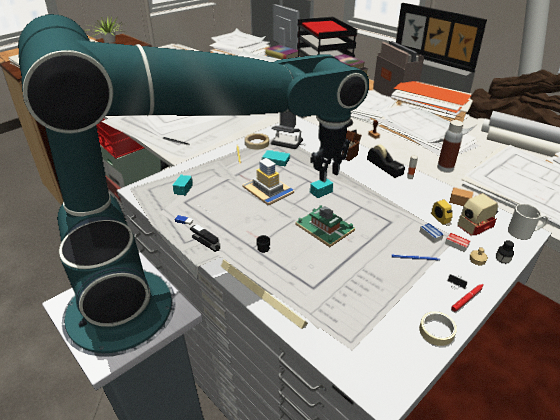

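Both stacks stand complete and the magnifier is unmoved at (263,242) in the scene picture, with the gripper clear. I'll let the arm settle and then hand in.

>>> move_arm([
  {"hand": 0.45,"dx": 0,"dy": 0,"dz": 0,"spin": 0},
  {"hand": 0.45,"dx": 0,"dy": 0,"dz": 0,"spin": 0},
  {"hand": 0.45,"dx": 0,"dy": 0,"dz": 0,"spin": 0},
])

```text
time: 26.6
tool_pos: [0.6327, -0.141, 0.2022]
orientation: [-2.227, -2.214, 0.001]
force: [-0.5, -0.5, 0.3]
width: 0.0467
```

```bash
python3 - <<'E'
from h import *
st(); hand_in()
E
```

```text
t 26.6 tcp [ 632.7 -141.   202.2] jawyaw -0.3 tilt [-0.002  0.    -1.   ] w 0.0467 F [-0.5 -0.5  0.3] v 0.008
the job is handed in; nothing more can be done
```

I built both models in the order asked and handed the job in at 26.6 s, well inside the 128 s limit.

- **Tower:** the podium, apartment tier and office tier each measured within about 1.2 mm of the river board's centre. Their long sides measured at 86.6° against the board's 86.7°. I measured each tier right after placing it.
- **Hall:** it sits within about 0.7 mm of the park board's centre and parallel within 0.1°.
- **Roof:** it sits within about 0.3 mm of the hall and parallel within 0.2°. Its slab read level to within about 1 mm at the four corners.
- **Final pictures:** the side and scene views show both stacks upright, the magnifier still standing where it was, and the turquoise look-alikes in place. I judged the magnifier by eye and did not re-measure its position.

The highest contact force I read was about 12 N. The arm's position reading differed from the wrist camera by about 1 mm in x throughout. I allowed for that when placing, and no check failed.

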